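# Clear the shear block, then work the rivet press

## Robot

A 7-joint arm with a two-finger parallel gripper is mounted at the origin on the work surface. World frame = base frame: x ahead of the robot, y to its left, z up, the work surface at z = 0. Lengths are in mm, angles in rad, forces in N, time in s.
With the tool pointing down it reaches from about 425 to 875 mm from the base axis. Payload 9.9 kg.
Tool frame: the origin (TCP) lies between the finger pads; the fingertips stand 11 mm ahead of it and the grasp point (between the pads) lies 8 mm behind it (env.finger_overhang is the distance from the TCP to the fingertips, in mm); z points along the fingers, y is the line along which they close (so a half turn about z gives the same grasp; the last joint's range is limited). The gripper opens to 85 mm and grips with 20 to 120 N. Pads are 22 mm wide; open, the fingers measure 114 mm over their backs; the gripper's body (76 mm by 85 mm) begins 54 mm behind the grasp point. The pads swing forward as they close: fully open they stand 13 mm farther back than shut.
Start: joints at [1.105, 0.576, 0.025, 1.437, -0.015, 1.129, -0.057], TCP at [251.504, -626.399, 242.289] pointing down, gripper open.
Joint ranges: [-2.76, 2.76], [-0.34, 2.15], [-1.52, 1.57], [0.19, 2.46], [-1.09, 4.23], [0.17, 1.99], [-2.82, 2.82]. Speed limits (rad/s): [2.22, 2.22, 3.01, 3.01, 3.14, 3.14, 3.14].

## Interface

Orientations are given as [roll, pitch, yaw] about the fixed x, y, z axes, in that order (R = Rz(yaw) Ry(pitch) Rx(roll)).
In Python, from station import env gives the robot as it stands. Calls block until the motion is done:
- env.reach(position, orientation): joint-space move of the TCP to a pose.
- env.line_to(position, orientation=None, feed=150): straight line of the TCP; orientation=None keeps the orientation; feed is the mean speed in mm/s.
- env.goto_joints(angles): joint-space move.
- env.command_gripper(opening, grasp_force=None): opening from 0.0 (shut) to 1.0 (fully open); grasp_force is the grip in N (None keeps the last); returns when the fingers have stopped.
- env.hold(seconds).
- env.inverse_kinematics(position, orientation): joint angles nearest the present ones, or None.
- env.get_obs(): the state.
- env.grab_frame(name): name is "scene" or "side" or "wrist"; returns a dict with "color" (400x640x3 uint8, blue, green, red), "camera_matrix" (3x3 intrinsics, pixels), "R" (3x3) and "t" (3): a world point X has camera coordinates R X + t; the wrist camera has in their place "mount" (4x4, takes a point from camera to tool coordinates, whose origin is the TCP and whose axes are the flange's). Camera axes: x right, y down, z forward; pixel columns grow to the right and rows downward; lengths in mm; the calibration is good to about 2 mm. A picture is of the moment at which its call begins: read the wrist's pose just before it. There is no depth.
A pose or a line that the arm cannot do raises env.MotionError and nothing moves.
- env.job_done(): hands the job in; it is judged then, once.
The state is a dict: "time": time; "qpos": joint angles; "joint_velocities": joint speeds; "joint_efforts": joint torques, N m; "position": TCP position; "eef_rot": TCP orientation; "wrist_force": force on the tool from outside, world axes, zero at the start; "wrist_torque": the same for the moment, N m; "gripper_width": opening from 0.0 (shut) to 1.0 (fully open); "gripper_force": force on a finger pad.
Only numpy, scipy, OpenCV 4.12 (cv2) and the standard library are available. Lean on these libraries where they do the work, as an engineer would, in place of code of your own. Each camera call takes 0.05 s, during which the arm holds its last target. There are 200 camera calls.

## Task

The shears on the rivet press need their rivet set, but a wooden block of customers' shears stands under the press's lever. Move the block aside so that it stands upright on the cork pad, then swing the lever all the way down to its stop, hold it there for a moment and let it come back up. Do not tip the block, and leave the whetstone, the spray bottle and the steel dish where they are.

Things in the scene. Friction and masses are not known exactly. Their poses are not given: they have to be found in the camera images.
- press: Grey hand-lever rivet press, bolted to the bench, 210 mm tall without ram and lever. Origin on the bench straight below the lever's hinge, z up, front = -x: the lever swings in its plane y = 0, coming down towards -x. The rest of the machine (base, column, head, ram, shears on its anvil) fills x -90 to 110, y 5 to 195, z up to 280 mm. Yaw within 0.12 rad.
- lever_hinge (a point): The lever's hinge, 140 mm above the bench in the lever's plane (axis along the press's y).
- lever_grip (a point): Centre of the lever's T-grip: round wooden bar, 24 mm thick, 114 mm long along the press's y, on the end of a 16 mm steel rod, 200 mm from the hinge. At rest the rod rises 68 deg above level towards the press's -x: grip 75 mm in front of the hinge, 325 mm above the bench. At the stop it dips 14 deg below level: grip 194 mm in front, 91 mm above the bench.
- lever (a joint): Angle of the press's lever in rad: 0 at rest (up), growing as the grip swings towards the press's -x and down, 1.43 at the stop. A damped spring drives it back to 0: about 3 N across the rod's end near rest, 11 N at the stop, a little more while moving.
- shear_block: Loose light-wood block, 140 (x) by 90 (y) by 75 mm high, about 0.6 kg, with two pairs of steel shears standing in a row along its x, handles up to 161 mm above the bench, within 10 mm of its middle plane y = 0; one rigid body. Origin at the centre of its underside, z up. Starts in front of the press under the lever's path and blocks it.
- cork_pad: Flat cork pad 240 (x) by 170 (y) mm, 1 mm thick, fixed on the bench about 260 mm to the left or the right of the shear block's start; things slide freely on and off it. Origin at its centre.
- whetstone: White whetstone on a green and black base, 210 (x) by 90 (y) by 48 mm high, 0.9 kg, loose; it lies on the other side of the shear block from the pad. Origin at the centre of its underside. Leave alone.
- spray_bottle: Clear spray bottle with a white head, 72 mm diameter, 183 mm tall, standing loose to the right of the press. Origin at the centre of its underside. Leave alone.
- dish: Round steel dish, 110 mm across, 35 mm high, loose, to the left of the press. Origin at the centre of its underside. Leave alone.
Mind the look-alikes: they are no part of the job. Several things have the shape of the shear_block; the one meant has the colours described above.

How it is judged:
By the outcome, as a careful person would: the job done as asked, in the order asked, and still so for the second after the job is handed in, with the robot touching nothing.
It also fails if it takes over 72 s, if anything falls off the work surface, if the arm or the gripper's body presses on something with over 40 N, if the wrist force passes 120 N, or if a joint passes its speed limit or range.

## Working session

There is one attempt and no reset: what is moved stays moved. The work goes in short steps, each a Python script; the robot and the scene stay as the last script left them, time stands still between calls to the robot, and variables do not carry over. Pictures are saved under pics/ and viewed, at most 10 in all, crops included, and the job is handed in when it is done.

```bash
mkdir -p pics; ls; python3 - <<'E'
from station import env
import cv2,pickle
fs={}
for n in ("scene","side"):
    f=env.grab_frame(n); fs[n]=f
    cv2.imwrite(f"pics/{n}0.png",f["color"])
    R,t=f["R"],f["t"]; print(n,(-R.T@t).round(), R[2].round(2), f["camera_matrix"][0,0])
pickle.dump(fs,open("f0.pkl","wb"))
o=env.get_obs();print(o["eef_rot"],o["time"],o["gripper_width"])
E
```

```text
pics
scene [1151. -696. 1118.] [-0.51  0.53 -0.68] 425.82483739433843
side [106. 798. 940.] [ 0.32 -0.7  -0.64] 376.576664777487
[-3.14006799e+00  8.48325407e-05  3.81807731e-01] 0.1 1.0021314800389336
```

View pics/scene0.png

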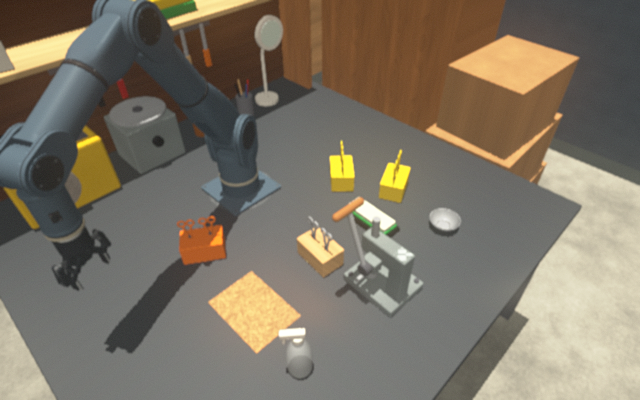

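View pics/side0.png

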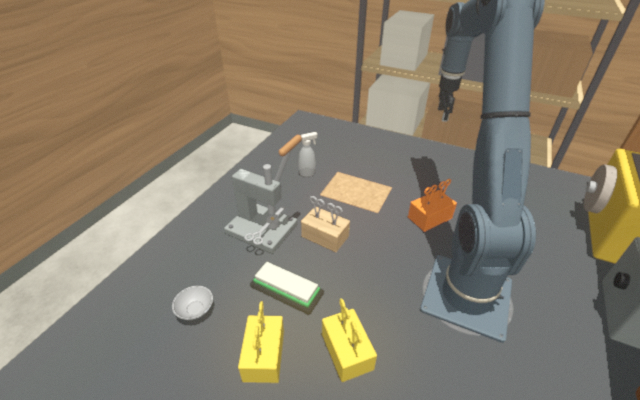

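The scene view shows the wooden block at about (320,250), the cork pad at (254,310), the grip at (349,208) and an orange look-alike at (202,243). In the side view the block is at (326,228), the pad at (356,192) and the grip at (290,145). I'll enlarge both for exact corners.

```bash
python3 - <<'E'
import cv2,pickle,numpy as np
fs=pickle.load(open("f0.pkl","rb"))
a=fs["scene"]["color"][185:360,200:440]; b=fs["side"]["color"][125:275,215:415]
cv2.imwrite("pics/cs.png",cv2.resize(a,(800,583),interpolation=cv2.INTER_CUBIC))
cv2.imwrite("pics/cd.png",cv2.resize(b,(800,600),interpolation=cv2.INTER_CUBIC))
E
```

```text
(no output)
```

View pics/cs.png

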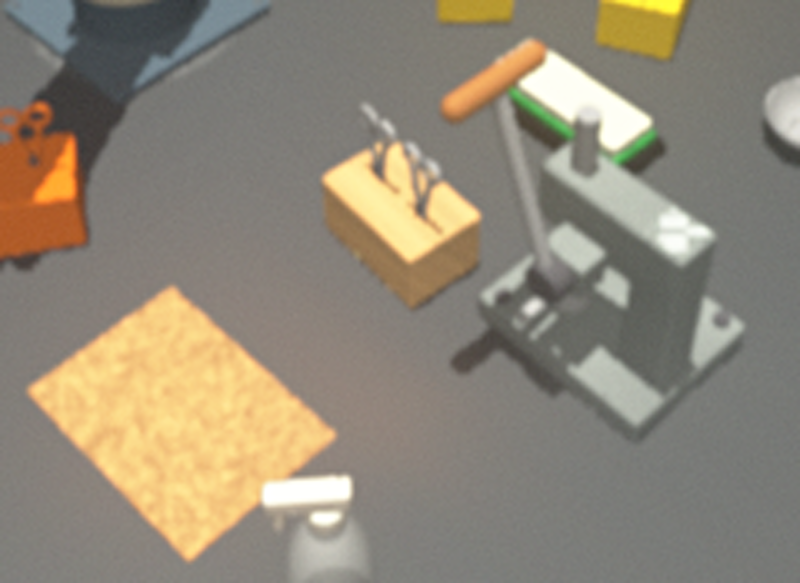

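View pics/cd.png

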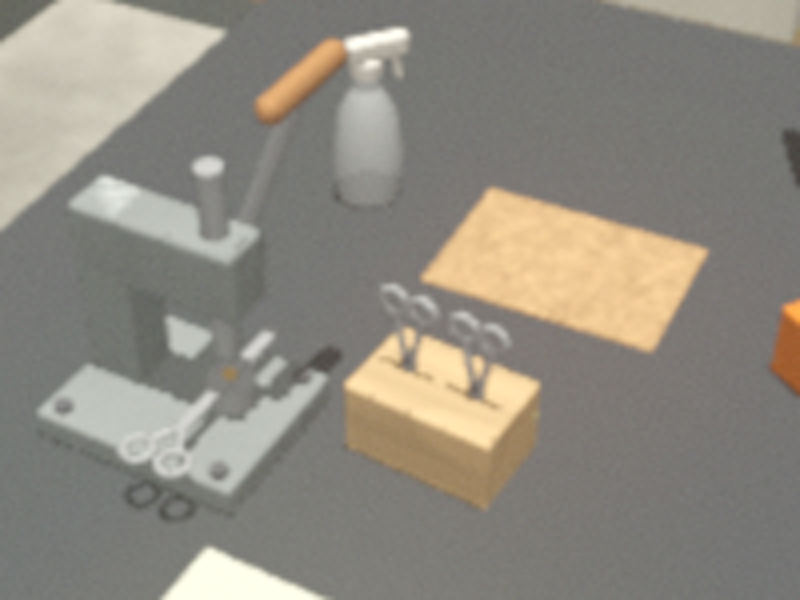

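Crop corners are readable: block top in the scene crop at (322,180), (413,263), (481,215), (398,143). The pad corners and both grip ends show in both views, so I'll triangulate.

```bash
cat > h.py <<'E'
import numpy as np
def ray(f,p):
    d=f["R"].T@np.linalg.solve(f["camera_matrix"],[p[0],p[1],1.]); return -f["R"].T@f["t"],d
def plane(f,p,z):
    c,d=ray(f,p); return c+d*(z-c[2])/d[2]
def tri(f,p,g,q):
    c,d=ray(f,p);e,h=ray(g,q)
    s=np.linalg.lstsq(np.c_[d,-h],e-c,rcond=None)[0]
    A,B=c+s[0]*d,e+s[1]*h; return (A+B)/2,np.linalg.norm(A-B)
def proj(f,X):
    u=f["camera_matrix"]@(f["R"]@X+f["t"]); return u[:2]/u[2]
E
python3 - <<'E'
import pickle,numpy as np
from h import *
np.set_printoptions(precision=1,suppress=True)
fs=pickle.load(open("f0.pkl","rb"));S,D=fs["scene"],fs["side"]
s=lambda p:(p[0]/3.3333+200-.35,p[1]/3.3333+185-.35)
d=lambda p:(p[0]/4+215-.4,p[1]/4+125-.4)
for nm,z,P,Q in (("block",75,[(322,180),(413,263),(481,215),(398,143)],[(346,384),(490,443),(540,383),(402,332)]),("pad",1,[(172,287),(336,435),(190,562),(27,389)],[(490,187),(708,252),(652,350),(421,278)])):
    for F,c,W in((S,s,P),(D,d,Q)):
        X=np.array([plane(F,c(p),z) for p in W]);print(nm,X[:,:2].tolist().__repr__() if 0 else X[:,:2].round(),X.mean(0))
for a,b in(((453,108),(268,108)),((538,50),(335,47)),((453,108),(335,47)),((538,50),(268,108)),((495,80),(301,78)),((587,115),(208,166))): print(tri(S,s(a),D,d(b)))
# press base corners, approx z 20? : scene left(480,298) front(638,432) right(743,325)
for z in(20,): print([plane(S,s(p),z)[:2] for p in((480,298),(638,432),(743,325))],[plane(D,d(p),z)[:2] for p in((38,410),(225,492),(328,380))])
E
```

```text
block [[417. -81.]
 [555. -93.]
 [561.  -5.]
 [435.   8.]] [491.9 -42.7  75. ]
block [[556.  -3.]
 [420.   7.]
 [410. -75.]
 [542. -83.]] [481.9 -38.4  75. ]
pad [[ 363. -238.]
 [ 601. -240.]
 [ 602. -409.]
 [ 360. -406.]] [ 481.3 -323.1    1. ]
pad [[ 598. -408.]
 [ 356. -402.]
 [ 359. -237.]
 [ 598. -238.]] [ 477.8 -321.3    1. ]
(array([618.6, -68.2, 298.4]), np.float64(59.05366615046213))
(array([610. , -44.9, 356.7]), np.float64(57.92956145091091))
(array([ 612.3, -105.9,  328.3]), np.float64(1.8901111827570476))
(array([615.9,  -7.2, 327.9]), np.float64(1.982585283451371))
(array([614.5, -57.1, 326.6]), np.float64(0.24610060525321809))
(array([661.9,   9.1, 271.9]), np.float64(0.6667207877351752))
[array([600., -47.]), array([800.5, -59.1]), array([800.3, 102.7])] [array([809.6,  90.9]), array([613.5, 103. ]), array([601., -52.])]
```

The geometry agrees between views: the block is at about (487,-40) and the pad at (480,-322). The grip is at (614,-57,327), with press yaw about -0.045. The block is too wide to grip, so I'll lift it by the near shears' handles. First I'll locate those rings and check IK.

```bash
python3 - <<'E'
import pickle,numpy as np
from h import *
from station import env
np.set_printoptions(precision=1,suppress=True)
fs=pickle.load(open("f0.pkl","rb"));S,D=fs["scene"],fs["side"]
s=lambda p:(p[0]/3.3333+200-.35,p[1]/3.3333+185-.35)
d=lambda p:(p[0]/4+215-.4,p[1]/4+125-.4)
for a,b in(((367,112),(495,338)),((387,130),(464,325)),((415,152),(424,308)),((432,170),(392,297))): print(tri(S,s(a),D,d(b)))
pi=np.pi
for y in(-.08,-.08+pi,-.08-pi):
  for p in((452,-38,240),(452,-38,130),(445,-322,130)):
    q=env.inverse_kinematics(p,[pi,0,y]); print(y,p,q)
for y in(-.045+pi/2,-.045-pi/2):
  for L in(1.187,.5,-.25):
    p=(690-200*np.cos(L),-95,140+200*np.sin(L)); print(y,L,env.inverse_kinematics(p,[pi,0,y]))
  print(env.inverse_kinematics((614,-95,410),[pi,0,y]))
E
```

```text
(array([435.4, -33.3, 149. ]), np.float64(0.6839794600932585))
(array([465.1, -36.9, 148.2]), np.float64(1.3389709473678024))
(array([503.6, -40.1, 148.9]), np.float64(4.212556488007476))
(array([532.2, -44. , 147.8]), np.float64(0.07589805456313341))
-0.08 (452, -38, 240) [ 0.1  0.3 -0.2  2.   0.   0.9 -1.7]
-0.08 (452, -38, 130) [-0.   0.4 -0.   2.1  0.   0.6 -1.7]
-0.08 (445, -322, 130) [ 0.5  0.5  0.1  1.9 -0.1  0.7 -1. ]
3.061592653589793 (452, -38, 240) [ 0.6  0.3 -0.8  2.   0.3  1.   1.1]
3.061592653589793 (452, -38, 130) [ 0.5  0.5 -0.7  2.1  0.5  0.7  1. ]
3.061592653589793 (445, -322, 130) [ 1.   0.6 -0.6  1.9  0.5  0.8  1.6]
-3.221592653589793 (452, -38, 240) [ 0.6  0.3 -0.8  2.   0.3  1.   1.1]
-3.221592653589793 (452, -38, 130) [ 0.5  0.5 -0.7  2.1  0.5  0.7  1. ]
-3.221592653589793 (445, -322, 130) [ 1.   0.6 -0.6  1.9  0.5  0.8  1.6]
1.5257963267948966 1.187 [ 0.3  0.5 -0.4  1.4  0.2  1.3 -0.2]
1.5257963267948966 0.5 [ 0.4  0.4 -0.4  1.8  0.2  1.  -0.1]
1.5257963267948966 -0.25 [ 0.3  0.5 -0.3  2.   0.3  0.6 -0.2]
[ 0.3  0.4 -0.4  1.3  0.2  1.5 -0.1]
-1.6157963267948965 1.187 [-0.5  0.8  1.4  1.5 -0.8  1.5 -2.4]
-1.6157963267948965 0.5 [-0.7  0.7  1.4  1.9 -0.8  1.2 -2.2]
-1.6157963267948965 -0.25 [-0.2  0.6  0.4  2.1 -0.4  0.6 -2.6]
[-0.5  0.7  1.4  1.3 -0.7  1.6 -2.5]
```

```bash
python3 - <<'E'
import numpy as np,cv2
from station import env
pi=np.pi;o=[pi,0,-.09]
def st():
    s=env.get_obs();print(round(s["time"],1),s["position"].round(1) if hasattr(s["position"],'round') else s["position"],np.round(s["wrist_force"],1),round(s["gripper_width"],3),s["gripper_force"])
env.reach([450,-35,260],o)
env.line_to([450,-35,132],o,feed=120);st()
env.command_gripper(0.0,90);st()
env.line_to([450,-35,147],o,feed=40);st()
env.hold(.3);st()
f=env.grab_frame("side");cv2.imwrite("pics/lift.png",cv2.resize(f["color"][125:275,215:480],(800,453)))
E
```

```text
3.5 [450.4 -35.  132.5] [-0.  -0.6  0.5] 1.004 0.0
4.2 [450.1 -35.1 132. ] [ 0.5 -0.6  0.4] 0.081 88.72190594673157
4.8 [450.  -35.  147.1] [-0.8 -0.5 -5.2] 0.078 87.6423168182373
5.1 [449.9 -35.  146.9] [ 0.6  1.6 -6.1] 0.086 87.64232397079468
```

View pics/lift.png

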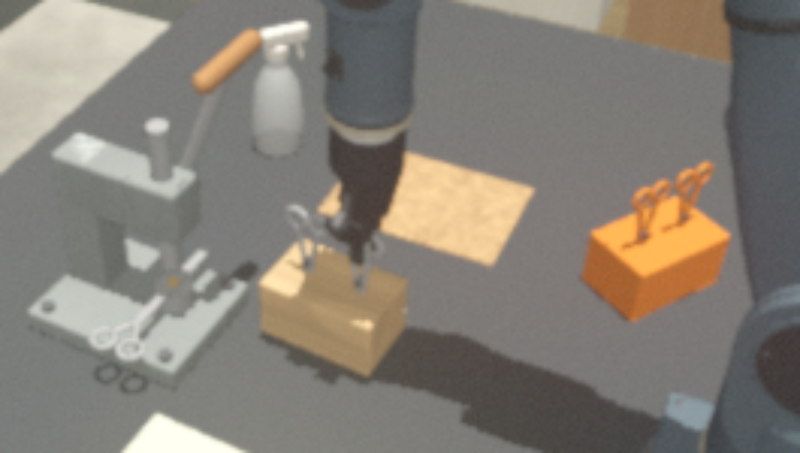

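The block is held level near (330,310) in the picture, at about 6 N, with the press and lever untouched. Next I'll carry it over the pad, set it down and look.

```bash
python3 - <<'E'
import numpy as np,cv2
from station import env
pi=np.pi;o=[pi,0,-.0]
def st():
    s=env.get_obs();print(round(s["time"],1),s["position"].round(1),np.round(s["wrist_force"],1),round(s["gripper_width"],3))
env.line_to([445,-321,147],o,feed=110)
env.line_to([445,-321,135],o,feed=25);st()
env.line_to([445,-321,133],o,feed=10);st()
env.command_gripper(1.0);env.hold(.2);st()
env.line_to([445,-321,260],o,feed=120)
env.reach([614,-100,430],[pi,0,pi/2-.045]);st()
f=env.grab_frame("scene");cv2.imwrite("pics/placed.png",f["color"])
E
```

```text
8.5 [ 445.  -321.   134.9] [-0.   0.6 -5.5] 0.077
8.8 [ 445. -321.  133.] [-0.2 -0.5 -6.4] 0.079
9.8 [ 445. -321.  133.] [ 0.1 -0.8 -0.7] 1.001
12.2 [ 613.6 -101.3  429. ] [-0.3  0.4 -0.3] 0.997
```

View pics/placed.png

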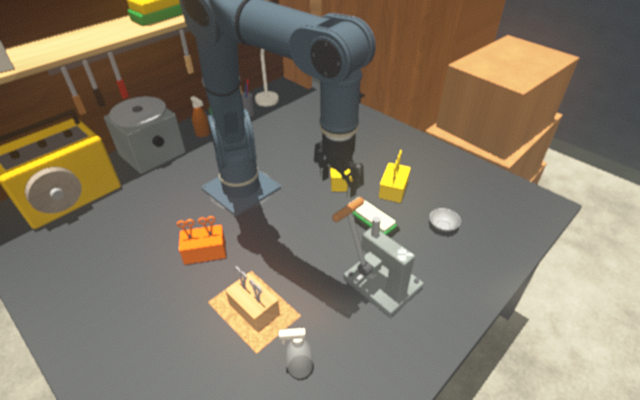

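The block stands upright centred on the pad at (253,300), and nothing else moved. Now I'll grip the T-bar beside the rod.

```bash
python3 - <<'E'
import numpy as np,cv2
from station import env
pi=np.pi;o=[pi,0,pi/2-.045]
def st():
    s=env.get_obs();print(round(s["time"],1),s["position"].round(1),np.round(s["wrist_force"],1),round(s["gripper_width"],3),s["gripper_force"])
env.line_to([613,-93,340],o,feed=120)
env.line_to([613,-93,316],o,feed=50);st()
env.command_gripper(0.0,25);st()
c,s=np.cos(-.045),np.sin(-.045)
p0=env.get_obs()["position"]
p0=np.array([613,-93,316.])
for a in(.05,.1,.15,.22,.3):
    d=200*(np.cos(1.187-a)-np.cos(1.187));z=200*(np.sin(1.187-a)-np.sin(1.187))
    env.line_to(list(p0+[-d*c,-d*s,z]),o,feed=60);st()
f=env.grab_frame("scene");cv2.imwrite("pics/grip.png",cv2.resize(f["color"][120:320,270:450],(540,600)))
E
```

```text
13.8 [613.  -93.  315.9] [-0.7 -0.3  0.1] 1.004 0.0
14.4 [612.4 -93.  316.1] [-4.1  0.2  3.8] 0.271 24.76564586162567
14.7 [604.7 -92.6 312.7] [2.1 0.7 3.4] 0.272 25.11697143316269
15.0 [595.2 -92.1 307.8] [ 2.7 -0.7  3.3] 0.269 25.308187007904053
15.3 [586.3 -91.7 302.8] [3.4 0.8 3.4] 0.272 25.334328711032867
15.7 [574.6 -91.1 295.3] [4.1 0.  1.2] 0.274 25.353845357894897
16.1 [561.8 -90.6 285.6] [4.7 1.3 1.6] 0.268 25.402420163154602
```

View pics/grip.png

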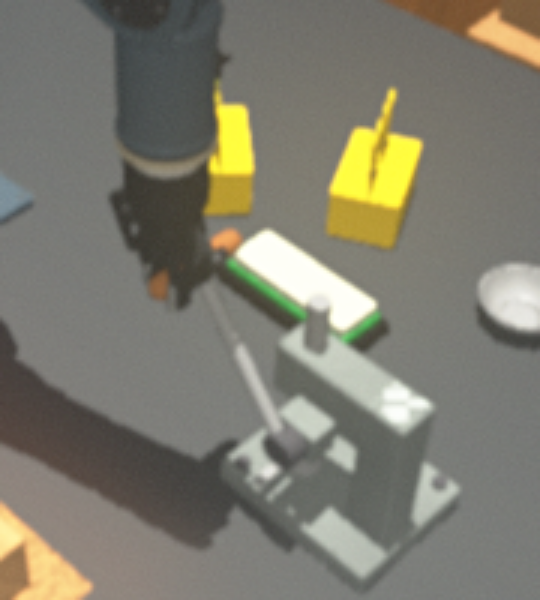

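The bar is gripped near (190,270) and the lever follows with light forces. I'll carry on to the stop, watching the force.

```bash
cat > arc.py <<'E'
import numpy as np
from station import env
o=[np.pi,0,np.pi/2-.045];c,s=np.cos(-.045),np.sin(-.045);p0=np.array([613,-93,316.])
def st(a):
    e=env.get_obs();print(a,round(e["time"],1),e["position"].round(1),np.round(e["wrist_force"],1),round(e["gripper_width"],3));return e["wrist_force"]
def to(a,feed=70):
    d=200*(np.cos(1.187-a)-np.cos(1.187));z=200*(np.sin(1.187-a)-np.sin(1.187))
    env.line_to(list(p0+[-d*c,-d*s,z]),o,feed=feed);return st(a)
E
python3 - <<'E'
from arc import *
import cv2
env.command_gripper(0.0,45)
for a in(.4,.5,.6,.7,.8,.9,1.,1.1,1.2,1.3,1.36,1.4,1.43,1.45,1.47):
    w=to(a,70 if a<1.35 else 25)
    if np.linalg.norm(w)>28:break
env.hold(.3);st(a)
f=env.grab_frame("side");cv2.imwrite("pics/stop.png",cv2.resize(f["color"][125:275,215:415],(800,600)))
E
```

```text
0.4 16.8 [547.3 -89.9 272.6] [4.5 0.6 4.6] 0.26
0.5 17.3 [534.3 -89.3 258. ] [6.5 0.6 3.8] 0.261
0.6 17.7 [522.6 -88.8 242. ] [5.1 0.3 6.2] 0.266
0.7 18.1 [512.6 -88.4 224.8] [7.8 0.3 4.2] 0.264
0.8 18.6 [504.2 -88.  206.9] [4.8 1.4 7.6] 0.267
0.9 19.0 [497.3 -87.7 187.8] [6.  0.5 5.4] 0.267
1.0 19.4 [492.2 -87.4 168.3] [3.6 1.3 9.9] 0.267
1.1 19.9 [488.8 -87.3 148.1] [3.5 1.1 6.9] 0.265
1.2 20.3 [487.2 -87.2 128. ] [-0.   2.3  9.3] 0.265
1.3 20.7 [487.5 -87.2 107.8] [-2.4  2.8 10.5] 0.265
1.36 21.4 [488.5 -87.3  95.9] [-5.6  2.9  9.9] 0.269
1.4 21.8 [489.5 -87.3  88. ] [-7.4  3.  10.6] 0.265
1.43 22.2 [490.5 -87.4  82. ] [-7.4  2.9 10.3] 0.272
1.45 22.5 [491.2 -87.4  78. ] [-8.3  2.7  8.1] 0.262
1.47 22.9 [492.  -87.5  74.2] [-9.6  3.7 11.9] 0.268
1.47 23.1 [492.  -87.5  74.3] [-9.9  4.4 11.1] 0.266
```

View pics/stop.png

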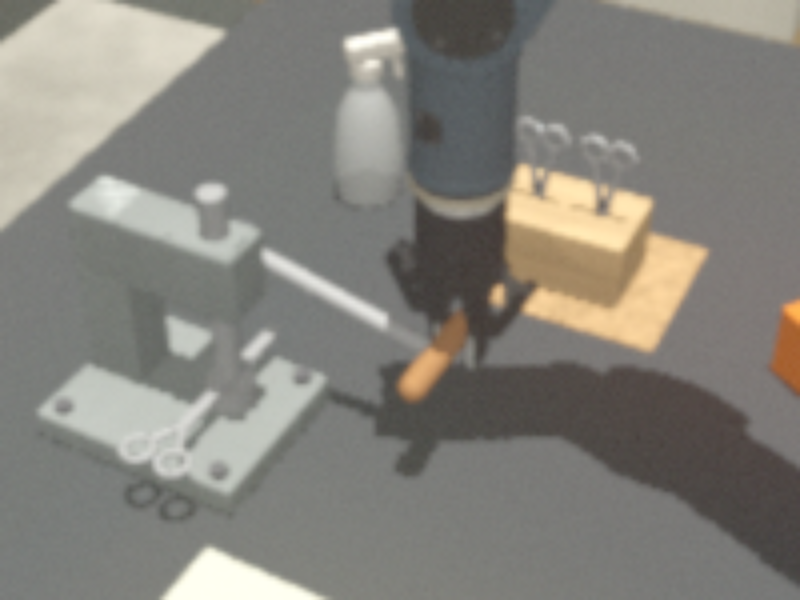

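The lever is well down, with the bar's near end at (411,388), but there's no force jump yet. The bar may have slipped a little in the pads, so I'll press on down until the force climbs.

```bash
python3 - <<'E'
from arc import *
import pickle
from h import *
for i in range(12):
    p=env.get_obs()["position"]; 
    env.line_to([p[0]+.6,-87.5,74-2.5*(i+1)],o,feed=25);w=st(i)
    if w[2]>24:break
env.hold(.8);st('h')
f=env.grab_frame("side");import cv2;cv2.imwrite("pics/stop2.png",cv2.resize(f["color"][125:275,215:415],(800,600)))
for a in(1.3,1.38,1.43):
  L=1.187-a;print(a,(proj(f,np.array([690-200*np.cos(L)+2,-60+9+57,140+200*np.sin(L)]))-[215,125])*4)
E
```

```text
0 23.5 [492.6 -87.4  72.3] [-1.2  1.7 13. ] 0.259
1 23.8 [493.  -87.4  69.7] [ 0.7  1.3 13.1] 0.267
2 24.0 [493.4 -87.5  68.2] [-5.7  1.4 33.4] 0.268
h 24.8 [493.4 -87.5  68.3] [-5.3  2.1 32.3] 0.263
1.3 [406.46028553 374.28507698]
1.38 [403.78253907 387.73662383]
1.43 [401.42523321 395.67896223]
```

View pics/stop2.png

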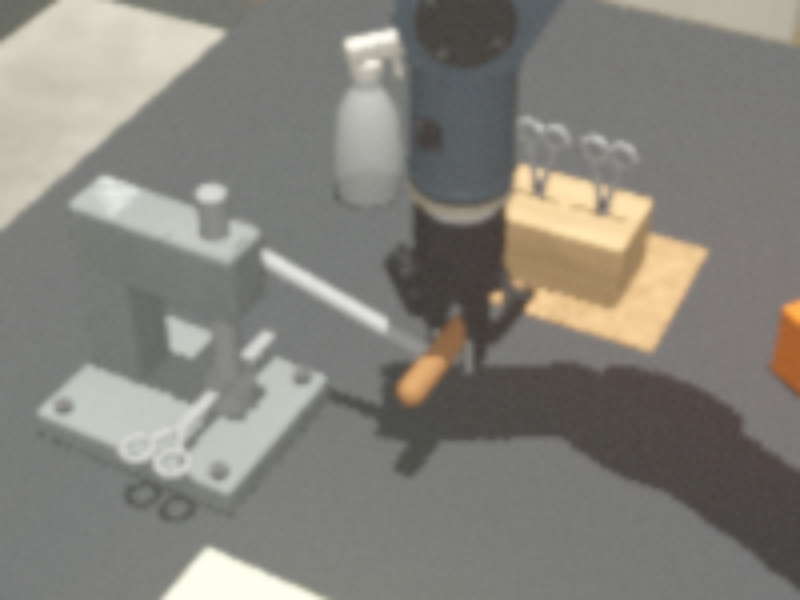

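The force jumped from 13 to 33 N within 2 mm, so the lever is on its stop, and it has been held there about 0.8 s. Now I'll guide it back up, release it and retreat.

```bash
python3 - <<'E'
import arc
from arc import *
import cv2
arc.p0=arc.p0+[2,0,-12]
for a in(1.38,1.25,1.1,.95,.8,.65,.5,.35,.2,.1,.04):
    w=to(a,90)
    if np.linalg.norm(w)>40:break
else:
    env.command_gripper(1.0);env.hold(.3);st('open')
    p=env.get_obs()["position"]
    env.line_to([p[0],p[1],430],o,feed=120);env.reach([420,-200,480],o)
    env.hold(1);st('end')
    f=env.grab_frame("scene");cv2.imwrite("pics/end.png",f["color"])
E
```

```text
1.38 25.2 [490.7 -87.4  80.2] [-5.5  2.7  8.1] 0.264
1.25 25.6 [487.5 -87.4 106.2] [-6.5  3.2  6.9] 0.266
1.1 26.1 [487.6 -87.4 135.9] [-6.1  2.3  6.4] 0.262
0.95 26.6 [491.7 -87.6 165.3] [-8.4  2.5  8. ] 0.266
0.8 27.1 [499.6 -88.  193.6] [-14.7   2.7  10.4] 0.262
0.65 27.6 [511.  -88.5 220.3] [-24.    3.5  18.2] 0.265
0.5 28.0 [525.8 -89.3 245.1] [-37.    3.   30.2] 0.262
```

The radial force grew because the tool is a few millimetres too far inward. I'll ease the grip and correct along the rod from the measured force at each step.

```bash
python3 - <<'E'
import arc
from arc import *
import cv2
off=np.array([2.,0,-12]);base=arc.p0.copy()
def radial(a): return np.array([-np.cos(1.187-a),0,np.sin(1.187-a)])
env.command_gripper(0.0,20);st('g')
ok=True
for a in(.5,.5,.45,.4,.34,.28,.22,.16,.1,.05):
    u=radial(a);fr=env.get_obs()["wrist_force"]@u
    off=off+u*np.clip(fr/12,-2.5,2.5); arc.p0=base+off
    w=to(a,60)
    if np.linalg.norm(w)>50: ok=False;break
print(off)
if ok:
    env.command_gripper(1.0);env.hold(.3);st('open')
    p=env.get_obs()["position"]
    env.line_to([p[0],p[1],430],o,feed=120);env.reach([420,-200,480],o)
    env.hold(1);st('end')
    f=env.grab_frame("scene");cv2.imwrite("pics/end.png",f["color"])
E
```

```text
g 28.3 [525.7 -89.3 245. ] [-36.4   2.9  31.4] 0.263
0.5 28.5 [526.9 -89.3 247. ] [-23.8   2.1  22.5] 0.263
0.5 28.8 [527.9 -89.3 248.5] [-10.1   1.6  10. ] 0.265
0.45 29.1 [534.4 -89.6 257.3] [-9.5  1.5 11.6] 0.268
0.4 29.4 [541.2 -89.9 265.5] [-7.8  1.5  9.8] 0.265
0.34 29.7 [549.6 -90.3 274.7] [-7.6  0.2 10.4] 0.263
0.28 30.1 [558.5 -90.7 283.3] [-6.1  1.4 10.5] 0.26
0.22 30.4 [567.8 -91.2 291.3] [-4.5  1.3 10.6] 0.263
0.16 30.8 [577.4 -91.7 298.7] [-5.3  1.3 10.6] 0.266
0.1 31.1 [587.3 -92.1 305.5] [-5.2  0.8 10.4] 0.264
0.05 31.5 [596.2 -92.5 311. ] [-4.4  1.2  9.8] 0.265
[-6.89564755  0.         -2.13726452]
open 32.4 [597.  -92.5 309.9] [-0.7 -0.7 -0.5] 0.998
end 35.4 [ 420. -200.  480.] [-0.  -0.6 -0.3] 0.999
```

View pics/end.png

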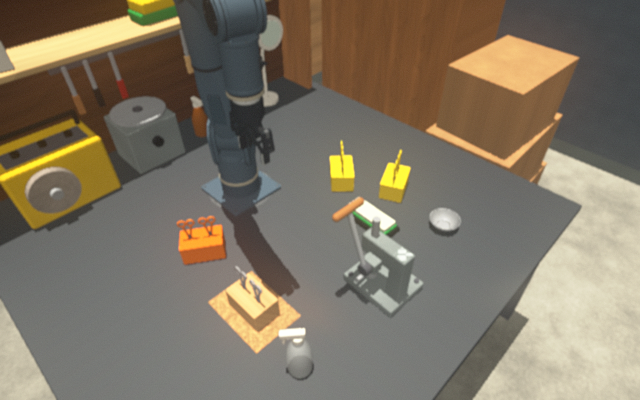

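The final view shows the lever back at rest, with the grip at (349,208) as at the start. The block is upright on the pad at (253,300), and the whetstone, bottle and dish haven't moved. Handing in.

```bash
python3 -c "
from station import env
print(env.job_done())"
```

```text
the job is handed in; nothing more can be done
None
```

Job handed in (no verdict was returned): the block stands upright on the cork pad, the lever was pressed to its stop (force jumped from 13 to 33 N), held about 0.8 s and returned to rest, and the whetstone, spray bottle and dish look unmoved in the last picture.

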